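# Tension the drive of a bench grinder in a repair kiosk

### The job

Tension the drive of the bench grinder: wind the tension wheel clockwise, seen from above, by its crank handle until it goes firm. Stop there without forcing it on, and let go. Leave the small star-shaped clamp knob as it is set.

Things in the scene. Friction and masses are not known exactly. Their poses are not given: they have to be found in the camera images.
- tension_wheel (a joint): Level dark steel handwheel, 154 mm across, on a post at the grinder's edge nearest the robot. Value: its turn (rad), growing clockwise from above. It starts slack at 0 to 1.2 and goes firm at 3.6: one sweep. Drag at the handle is 3 to 7 N before that; beyond it rises about 6 N per 5 mm of handle travel. It stays where left; pressed past 3.6 it springs back to 3.6 to 3.7.
- wheel_hub (a point): Centre of the wheel's hub top, on its vertical axis, 156 mm above the bench; it stays put as the wheel turns. The rim's top is 154 mm up. On the green drive case beyond the wheel a black gauge pointer slides on a white plate, 12 mm per rad of wheel turn, and reaches the long black line across the plate when the wheel goes firm (3.6 rad).
- crank_handle (a point): Centre of the top of the crank handle: upright black round sleeve, 23 mm thick, 56 mm long, on the wheel's rim 58 mm from its axis; spans 156 to 212 mm above the bench, grip it at 180 to 195 mm. It spins freely on its pin, so the gripper need not turn while carrying it round a level circle of 58 mm radius about wheel_hub. Nothing else on the grinder is higher than 160 mm.
- clamp_knob (a joint): Black five-lobed star knob, 50 mm across, top 74 mm above the bench, on a short steel post 125 mm to the robot's right of the tension wheel's axis. It clamps another part of the grinder and plays no part in this job. Value: its turn in rad, 0 at the start; it must stay as it is.

How it is judged (in metres and radians):
At the end, for the whole second after the job is handed in: The tension wheel stands still, wound up to its firm point (3.6 rad): between 3.42 and 3.85 rad (value of joint tension_wheel between 3.42 and 3.85 rad and velocity of joint tension_wheel between -0.05 and 0.05 rad/s); the robot touches nothing.
It fails at once if the tension wheel is forced more than 0.3 rad (17 degrees) past the point where it goes firm (value of joint tension_wheel above 3.9 rad).
It fails at once if the clamp knob is turned by more than 0.2 rad (11 degrees) (value of joint clamp_knob above 0.2 rad or value of joint clamp_knob below -0.2 rad).
It also fails if it takes over 42 s, if anything falls off the work surface, if the arm or the gripper's body presses on something with over 40 N, if the wrist force passes 120 N, or if a joint passes its speed limit or range.

### The arm

A 6-joint arm with a two-finger parallel gripper is mounted at the origin on the work surface. World frame = base frame: x ahead of the robot, y to its left, z up, the work surface at z = 0. Lengths are in m, angles in degrees, forces in N, time in s.
With the tool pointing down it reaches from about 0.3 to 0.75 m from the base axis. Payload 8.5 kg.
Tool frame: the origin (TCP) lies midway between the tips of the shut fingers; the grasp point (between the pads) lies 19 mm behind it; z points along the fingers, y is the direction in which the jaws open and shut (so a half turn about z gives the same grasp; the last joint's range is limited). The gripper opens to 88 mm and grips with 3 to 60 N. Pads are 18 mm wide; open, the fingers measure 123 mm over their backs; the gripper's body (75 mm by 187 mm) begins 45 mm behind the grasp point.
Start: joints at [-84.987, 21.807, 74.336, -0, 83.858, -12.336], TCP at [0.164, -0.525, 0.239] pointing down, gripper open.
Joint ranges: [-178.18, 178.18], [-50.72, 133.34], [12.68, 142.11], [-81.47, 261.47], [9.98, 163.14], [-165.26, 165.26]. Speed limits (degrees/s): [136.94, 136.94, 180, 180, 180, 180].

### API

Orientations are given as [roll, pitch, yaw] about the fixed x, y, z axes, in that order (R = Rz(yaw) Ry(pitch) Rx(roll)).
In Python, from cell import manip, camera, workorder, find_in, cut_out gives the robot as it stands.
- The arm moves only by the tool play_rows, never from a script. Its arguments are lists of equal length, an entry for each row: "linear": the shift along the world's x, y, z in cm, a list of three; "spin": the turn about the world's z in degrees. A call has 1 to 5 rows; each row shifts and turns the commanded pose from where the row before left it; what a row does not reach is not made up. A row lasts 1/10 s, in which the tool goes at most 50 mm and 8.59 degrees, less where a joint would pass 70% of its speed; a pose out of reach is approached as far as the arm can. A call with a gripper value outside its range is refused whole. "grip" is the finger opening in cm, from 0 to 8.81, set as the call begins (left out, the last holds). The fingers move at their own pace and stop on an object; "newtons" is the grip in N (left out, the last holds). Time passes only in rows, so rows that do not move let the fingers close. It gives the time, the measured TCP pose, the force and the opening at its end, in the units of the state.
- manip.state(): the state, without advancing time (a new reading comes with each control period).
- camera(name): name is "scene" or "top"; returns a dict with "image" (400x640x3 uint8, red, green, blue), "range_z" (400x640 float32, m along the optical axis (not along the pixel's ray), 0 where there is no reading), "intrinsics" (3x3 intrinsics, pixels), "extrinsics" (4x4, takes a point from camera to world coordinates). Camera axes: x right, y up, looking along -z (the intrinsics and any distortion apply to the point x, -y, -z); pixel columns grow to the right and rows downward; lengths in m; the calibration is good to about 2 mm. A picture is of the moment at which its call begins.
- workorder.job_done(): hands the job in, once; it reports no verdict.
Trained networks look in the newest picture that a camera, given by its name, has taken for a name from the list of things; names that differ only in an ending like _2 or _b are one class to them, and where a whole thing is asked for, a point or a joint stands for the part that bears it (a point fixed in the world has none). Each returns a list of dicts, best first, with "confidence" (0 to 1); they miss things now and then, are a little off and sometimes report something else, mostly with a low value. They report only what shows in the picture. A call takes as long as a camera call.
- find_in(name, camera): "location" ([x, y, z] in m, in the coordinates of the camera as it stood for that picture, good to about 4 mm: the middle of the surface that is visible of it).
- cut_out(name, camera): "region" (400x640 bool, what is visible of it).
The state is a dict: "time_s": time; "qpos": joint angles; "qvel": joint speeds; "joint_torque": joint torques, N m; "ee_pos": TCP position; "ee_rot": TCP orientation; "contact_force": force on the tool from outside, world axes, zero at the start; "ft_torque": the same for the moment, N m; "gripper_width": opening from 0.0 (shut) to 1.0 (fully open).
Only numpy, scipy, OpenCV 4.12 (cv2) and the standard library are available. Lean on these libraries where they do the work, as an engineer would, in place of code of your own. Each camera call takes 0.05 s, during which the arm holds its last target. There are 200 camera calls.

## Working session

There is one attempt and no reset: what is moved stays moved. The work goes in short steps, Python scripts to look and compute and a tool call to move; the robot and the scene stay as the last step left them, time stands still between calls to the robot, and variables do not carry over. Pictures are saved under pics/ and viewed, about 8 in all and at most 12, crops included, and the job is handed in when it is done.

Besides the shell and the picture viewer there is one more tool, called by a JSON object that holds its "fn" and its "kwargs", one argument or row to a line. play_rows: Moves the arm, as the interface text tells. Its arguments: {"type":"object","properties":{"linear":{"type":"array"},"spin":{"type":"array"},"grip":{"type":"number"},"newtons":{"type":"number"}},"required":["linear","spin"]}

```bash
mkdir -p pics; cat > h.py <<'E'
import numpy as np, cv2
from cell import manip, camera, workorder, find_in, cut_out
def w(c,p): return (c["extrinsics"]@np.r_[p,1])[:3]
def cloud(c):
    K=c["intrinsics"];z=c["range_z"];v,u=np.mgrid[:400,:640]
    P=np.stack([(u-K[0,2])/K[0,0]*z,-(v-K[1,2])/K[1,1]*z,-z,np.ones_like(z)],-1)
    return (P@c["extrinsics"].T)[...,:3]
def proj(c,p):
    q=np.linalg.inv(c["extrinsics"])@np.r_[p,1];K=c["intrinsics"]
    return K[0,2]+K[0,0]*q[0]/-q[2],K[1,2]+K[1,1]*-q[1]/-q[2]
E
python3 - <<'E'
from h import *
print(manip.state())
for n in("scene","top"):
    c=camera(n);cv2.imwrite(f"pics/{n}0.png",c["image"][...,::-1])
    print(n,c["extrinsics"].round(3).tolist())
    for t in("tension_wheel","wheel_hub","crank_handle","clamp_knob"):
        print(t,[(w(c,d["location"]).round(4).tolist(),round(d["confidence"],2)) for d in find_in(t,n)][:3])
    P=cloud(c)
    for d in cut_out("crank_handle",n)[:2]:
        q=P[d["region"]]; q=q[(q[:,2]>.15)&(q[:,2]<.23)]; 
        if len(q): print("handle cloud",len(q),np.median(q,0).round(4),q.min(0).round(3),q.max(0).round(3)); q=q[q[:,2]>.207]; print(len(q),q.mean(0) if len(q) else 0)
    for d in cut_out("tension_wheel",n)[:1]:
        q=P[d["region"]]; q=q[(q[:,2]>.149)&(q[:,2]<.159)]
        if len(q):
            A=np.c_[2*q[:,:2],np.ones(len(q))]
            print("rim",len(q),q.min(0).round(4),q.max(0).round(4),cv2.minEnclosingCircle(q[:,:2].astype(np.float32)))
E
```

```text
{'time_s': 0.0, 'qpos': array([-8.49870981e+01,  2.18393544e+01,  7.43841498e+01,  5.33056809e-04,
        8.38584977e+01, -1.23353081e+01]), 'qvel': array([ 0.01808594,  0.05751918,  0.04191918,  0.05238297, -0.04607779,
       -0.07094324]), 'joint_torque': array([ 4.69561419e-04, -4.37928593e+01, -2.24552035e+01,  7.13755656e-02,
        3.52612871e-02, -1.14494082e-04]), 'ee_pos': array([ 0.16397709, -0.52469148,  0.23815666]), 'ee_rot': array([-1.79920004e+02, -1.80359425e-02,  1.73481400e+01]), 'contact_force': array([ 0.44286936,  0.34538267, -0.16289739]), 'ft_torque': array([-0.00482188, -0.03442999, -0.01609814]), 'gripper_width': 1.0001218732836505}
scene [[-0.345, -0.808, 0.477, 0.897], [0.939, -0.303, 0.165, 0.141], [0.011, 0.505, 0.863, 0.756], [0.0, 0.0, 0.0, 1.0]]
tension_wheel [([0.5539, -0.067, 0.151], 0.91)]
wheel_hub [([0.5554, -0.0696, 0.1564], 0.62), ([0.483, -0.1819, 0.0731], 0.21)]
crank_handle [([0.5576, -0.0689, 0.1517], 0.74)]
clamp_knob [([0.4854, -0.1827, 0.0721], 0.57)]
handle cloud 1979 [ 0.557  -0.0717  0.1537] [ 0.467 -0.14   0.15 ] [0.62  0.01  0.214]
99 [ 0.58681902 -0.10366375  0.21117067]
rim 1812 [ 0.4699 -0.1398  0.149 ] [0.6198 0.0099 0.1587] ((0.5431969165802002, -0.06566412001848221), 0.0769987627863884)
top [[-0.172, 0.962, -0.21, 0.427], [-0.985, -0.17, 0.031, 0.029], [-0.006, 0.212, 0.977, 0.814], [0.0, 0.0, 0.0, 1.0]]
tension_wheel [([0.5467, -0.0709, 0.1522], 0.93)]
wheel_hub [([0.5433, -0.0678, 0.1527], 0.68)]
crank_handle [([0.5408, -0.0672, 0.1536], 0.55)]
clamp_knob [([0.4809, -0.1687, 0.0766], 0.7)]
handle cloud 2616 [ 0.5451 -0.0713  0.1543] [ 0.466 -0.141  0.15 ] [0.617 0.01  0.217]
128 [ 0.58329764 -0.10393433  0.21177235]
rim 2410 [ 0.465  -0.1412  0.149 ] [0.6168 0.0103 0.1589] ((0.5412924289703369, -0.065696120262146), 0.07646014541387558)
```

View pics/scene0.png

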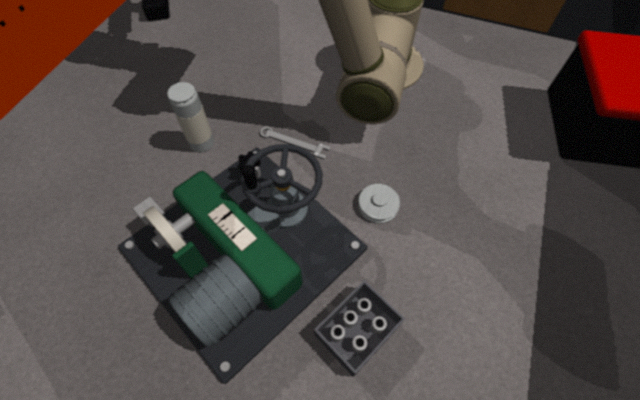

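View pics/top0.png

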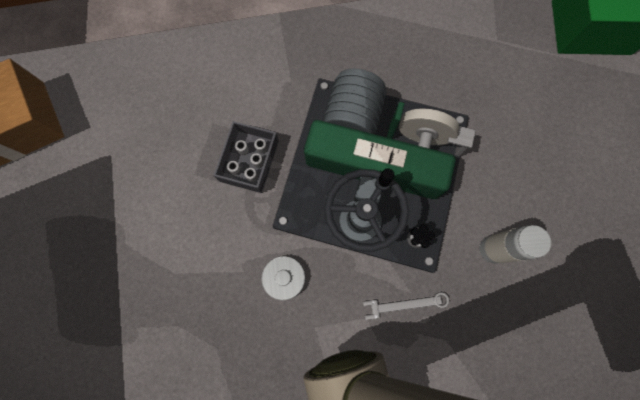

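Scene view: wheel centre near (284,180), handle near (248,168). Top view: hub near (367,208), handle top near (385,177), gauge plate near (380,152). The measured handle radius of about 57 mm fits the 58 mm given. Next I read the gauge for the start value.

```bash
python3 - <<'E'
from h import *
c=camera("top");P=cloud(c)
im=c["image"][130:175,345:420,::-1]
cv2.imwrite("pics/g0.png",cv2.resize(im,None,fx=10,fy=10,interpolation=cv2.INTER_CUBIC))
s=camera("scene");cv2.imwrite("pics/gs0.png",cv2.resize(s["image"][195:260,200:265,::-1],None,fx=9,fy=9,interpolation=cv2.INTER_CUBIC))
np.savez("t0.npz",P=P);np.savez("s0.npz",P=cloud(s))
for d in cut_out("crank_handle","scene"):print(d["confidence"],d["region"].sum())
E
```

```text
0.6 2290
```

View pics/g0.png

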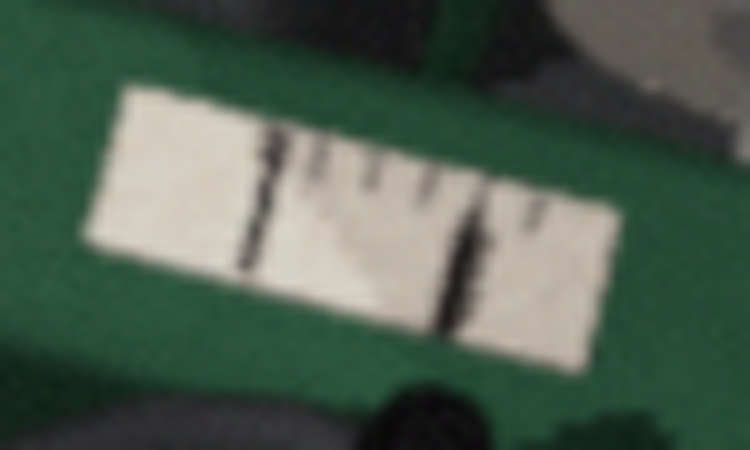

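View pics/gs0.png

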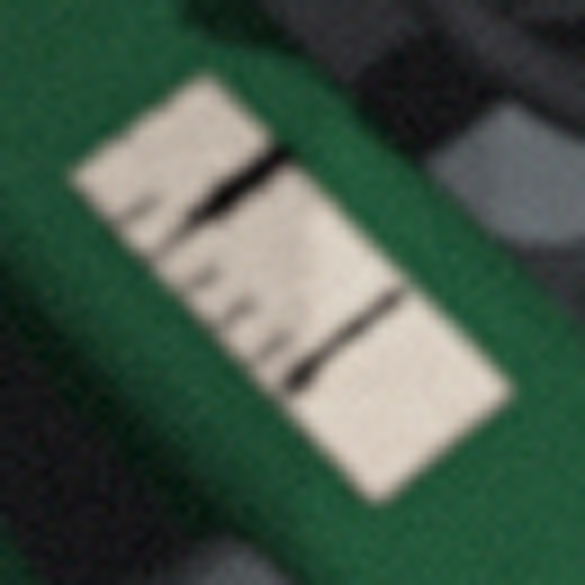

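Top crop: the firm line runs (275,140)–(250,265) and the pointer (475,215)–(445,330), so the pointer still has about 21 image pixels to go. I'll convert this to mm and refine the hub and handle.

```bash
python3 - <<'E'
from h import *
c=camera("top");P=cloud(c);s=camera("scene");S=cloud(s)
def ray(c,u,v,z):
    K=c["intrinsics"];E=c["extrinsics"];d=E[:3,:3]@np.array([(u-K[0,2])/K[0,0],-(v-K[1,2])/K[1,1],-1]);o=E[:3,3];return o+d*(z-o[2])/d[2]
zp=np.median(P[145:160,365:390,2]);print("plate z",zp,np.median(S[215:235,220:240,2]))
T=lambda x,y:ray(c,345+x/10-.45,130+y/10-.45,zp)
Q=lambda x,y:ray(s,200+x/9,195+y/9,zp)
def gap(F,l1,l2,p1,p2,a,b):
    e=F(*b)-F(*a);L=np.linalg.norm(e);e/=L
    return L,((F(*p1)+F(*p2))/2-(F(*l1)+F(*l2))/2)@e,e.round(3)
for r in (gap(T,(275,140),(250,265),(475,215),(445,330),(120,90),(620,210)),gap(Q,(293,383),(400,295),(195,215),(285,155),(375,500),(70,178))):
    print(r,"start val",3.6-abs(r[1])/.012)
print("tick",np.linalg.norm(T(318,158)-T(535,212))/4)
from scipy.optimize import least_squares
for n,X,cc in(("top",P,c),("scene",S,s)):
    q=X.reshape(-1,3);q=q[np.isfinite(q).all(1)&(np.hypot(q[:,0]-.542,q[:,1]+.066)<.09)]
    rim=q[(q[:,2]>.145)&(q[:,2]<.160)];r=rim[np.hypot(rim[:,0]-.542,rim[:,1]+.066)>.06][:,:2]
    # handle top, hub top
    print(n,"rim",len(r),cv2.minEnclosingCircle(r.astype(np.float32)),np.median(r,0))
    print("lsq",least_squares(lambda p:np.hypot(*(r-p[:2]).T)-p[2],[.542,-.066,.07],loss="soft_l1",f_scale=.004).x)
    h=q[(q[:,2]>.206)&(q[:,2]<.218)];print("handle",len(h),h.mean(0),cv2.minEnclosingCircle(h[:,:2].astype(np.float32)))
E
```

```text
plate z 0.11580560682056029 0.11501879818649313
(np.float64(0.10133696497645978), np.float64(0.040840617022708324), array([-0.413, -0.911,  0.   ])) start val 0.19661524810763975
(np.float64(0.09994255457852769), np.float64(0.04287753324427096), array([-0.425, -0.905,  0.   ])) start val 0.026872229644086865
tick 0.010982109100331802
top rim 1766 ((0.5413978695869446, -0.06524460017681122), 0.07666158676147461) [ 0.53174965 -0.05891545]
lsq [ 0.54095883 -0.06486593  0.06893574]
handle 132 [ 0.58304306 -0.10390369  0.21180356] ((0.5841203331947327, -0.10472553223371506), 0.010945584625005722)
scene rim 1474 ((0.5435690879821777, -0.06641131639480591), 0.0769406408071518) [ 0.54598774 -0.05468958]
lsq [ 0.54540213 -0.0650164   0.06920482]
handle 115 [ 0.58733068 -0.10387803  0.21084567] ((0.5879219770431519, -0.10404600203037262), 0.010450124740600586)
```

{"fn": "play_rows", "kwargs": {
  "linear": [
    [2,2,1],
    [2.5,2.5,1],
    [3,3,1],
    [3,3,0],
    [3,3,0]
  ],
  "spin": [0,0,0,0,0]
}}

```text
time_s: 1.45
ee_pos: [0.2999, -0.3888, 0.2691]
ee_rot: [179.9, -0.0, 17.3]
contact_force: [0.4, -0.3, 0.2]
gripper_width: 1.0
```

{"fn": "play_rows", "kwargs": {
  "linear": [
    [3,3,0],
    [3,3,0],
    [3,3,0],
    [3,3,0],
    [3,3,0]
  ],
  "spin": [0,0,0,0,0]
}}

```text
time_s: 1.95
ee_pos: [0.45, -0.2385, 0.2689]
ee_rot: [180.0, -0.0, 17.3]
contact_force: [-0.3, -1.6, 0.4]
gripper_width: 1.001
```

{"fn": "play_rows", "kwargs": {
  "linear": [
    [3,3,0],
    [3,3,0],
    [2.6,2.6,0],
    [2,2,0],
    [0,0,0]
  ],
  "spin": [0,0,0,0,0]
}}

```text
time_s: 2.45
ee_pos: [0.5565, -0.1317, 0.2683]
ee_rot: [-180.0, -0.0, 17.6]
contact_force: [-0.6, -0.4, 0.4]
gripper_width: 1.002
```

{"fn": "play_rows", "kwargs": {
  "linear": [
    [1.45,1.4,0],
    [1.4,1.37,0],
    [0,0,-2],
    [0,0,-2],
    [0,0,0]
  ],
  "spin": [0,0,0,0,0]
}}

```text
time_s: 2.95
ee_pos: [0.5822, -0.1066, 0.2264]
ee_rot: [-179.8, 0.2, 17.3]
contact_force: [0.8, 0.2, 0.2]
gripper_width: 0.996
```

```bash
python3 - <<'E'
from h import *
print(manip.state()["ee_pos"])
a=[]
for n in("top","scene"):
    c=camera(n);a.append(c["image"][100:260,280:480,::-1] if n=="top" else c["image"][100:260,170:370,::-1])
cv2.imwrite("pics/near.png",cv2.resize(np.hstack(a),None,fx=2,fy=2))
E
```

```text
[ 0.58217461 -0.10658477  0.22642488]
```

View pics/near.png

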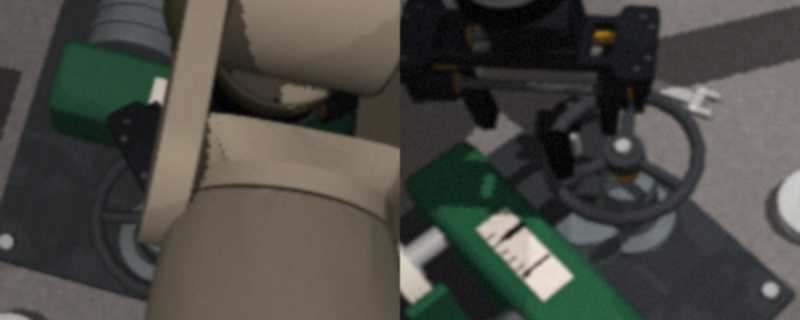

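The handle sits between the fingers in the scene view, and the gauge stays visible to that camera. I'll descend and close.

{"fn": "play_rows", "kwargs": {
  "linear": [
    [0,0,-1.5],
    [0,0,-1.5],
    [0,0,-1.5],
    [0,0,-1.1],
    [0,0,0]
  ],
  "spin": [0,0,0,0,0]
}}

```text
time_s: 3.55
ee_pos: [0.5832, -0.1065, 0.1723]
ee_rot: [-180.0, 0.1, 17.3]
contact_force: [0.8, -0.8, -0.0]
gripper_width: 0.998
```

{"fn": "play_rows", "kwargs": {
  "linear": [
    [0.2,0.2,0],
    [0,0,0],
    [0,0,0],
    [0,0,0],
    [0,0,0]
  ],
  "spin": [0,0,0,0,0],
  "grip": 0,
  "newtons": 40
}}

```text
time_s: 4.05
ee_pos: [0.5856, -0.1043, 0.173]
ee_rot: [180.0, -0.0, 17.3]
contact_force: [-0.2, -0.1, -0.1]
gripper_width: 0.573
```

{"fn": "play_rows", "kwargs": {
  "linear": [
    [0,0,0],
    [0,0,0],
    [0,0,0]
  ],
  "spin": [0,0,0]
}}

```text
time_s: 4.35
ee_pos: [0.5855, -0.1043, 0.1727]
ee_rot: [-180.0, 0.0, 17.4]
contact_force: [0.4, -0.2, 0.1]
gripper_width: 0.298
```

{"fn": "play_rows", "kwargs": {
  "linear": [
    [0,0,0],
    [0,0,0],
    [0,0,0]
  ],
  "spin": [0,0,0]
}}

```text
time_s: 4.65
ee_pos: [0.5854, -0.104, 0.1727]
ee_rot: [-180.0, 0.0, 17.4]
contact_force: [-0.7, 2.1, 0.9]
gripper_width: 0.25
```

```bash
python3 - <<'E'
import numpy as np
a=np.radians(-42.1-np.r_[0,np.arange(4,201,8)]);a=np.radians(-42.1-np.r_[0,4,np.arange(12,205,8)])
p=5.8*np.c_[np.cos(a),np.sin(a)]
for i,d in enumerate(np.diff(p,axis=0).round(2)):print(round(-42.1-np.degrees(a[i+1])),d.tolist())
E
```

```text
4 [-0.28, -0.29]
12 [-0.62, -0.52]
20 [-0.69, -0.43]
28 [-0.74, -0.33]
36 [-0.78, -0.22]
44 [-0.8, -0.11]
52 [-0.81, 0.0]
60 [-0.8, 0.11]
68 [-0.78, 0.22]
76 [-0.74, 0.33]
84 [-0.69, 0.43]
92 [-0.62, 0.52]
100 [-0.54, 0.6]
108 [-0.45, 0.67]
116 [-0.35, 0.73]
124 [-0.25, 0.77]
132 [-0.14, 0.8]
140 [-0.03, 0.81]
148 [0.09, 0.8]
156 [0.2, 0.78]
164 [0.3, 0.75]
172 [0.41, 0.7]
180 [0.5, 0.64]
188 [0.58, 0.56]
196 [0.66, 0.47]
204 [0.72, 0.38]
```

Gripped: the opening is 22 mm. I'll wind in 8° rows.

{"fn": "play_rows", "kwargs": {
  "linear": [
    [-0.28,-0.29,0],
    [-0.62,-0.52,0],
    [-0.69,-0.43,0],
    [-0.74,-0.33,0],
    [-0.78,-0.22,0]
  ],
  "spin": [0,0,0,0,0]
}}

```text
time_s: 5.15
ee_pos: [0.555, -0.1214, 0.1728]
ee_rot: [-179.9, -0.2, 17.4]
contact_force: [4.9, 7.9, -2.0]
gripper_width: 0.252
```

{"fn": "play_rows", "kwargs": {
  "linear": [
    [-0.8,-0.11,0],
    [-0.81,0,0],
    [-0.8,0.11,0],
    [-0.78,0.22,0],
    [-0.74,0.33,0]
  ],
  "spin": [0,0,0,0,0]
}}

```text
time_s: 5.65
ee_pos: [0.5164, -0.1165, 0.1728]
ee_rot: [179.9, -0.2, 17.3]
contact_force: [10.1, 4.0, -4.3]
gripper_width: 0.246
```

{"fn": "play_rows", "kwargs": {
  "linear": [
    [-0.69,0.43,0],
    [-0.62,0.52,0],
    [-0.54,0.6,0],
    [-0.45,0.67,0],
    [-0.35,0.73,0]
  ],
  "spin": [0,0,0,0,0]
}}

```text
time_s: 6.15
ee_pos: [0.4897, -0.0883, 0.1728]
ee_rot: [179.8, -0.1, 17.3]
contact_force: [7.6, -5.0, -6.4]
gripper_width: 0.25
```

{"fn": "play_rows", "kwargs": {
  "linear": [
    [-0.25,0.77,0],
    [-0.14,0.8,0],
    [-0.03,0.81,0],
    [0.09,0.8,0],
    [0.2,0.78,0]
  ],
  "spin": [0,0,0,0,0]
}}

```text
time_s: 6.65
ee_pos: [0.487, -0.0488, 0.1727]
ee_rot: [179.8, 0.1, 17.3]
contact_force: [-2.4, -7.4, -0.6]
gripper_width: 0.246
```

{"fn": "play_rows", "kwargs": {
  "linear": [
    [0.3,0.75,0],
    [0.41,0.7,0],
    [0.5,0.64,0],
    [0,0,0],
    [0,0,0]
  ],
  "spin": [0,0,0,0,0]
}}

```text
time_s: 7.15
ee_pos: [0.4994, -0.0263, 0.1727]
ee_rot: [-179.9, -0.0, 17.4]
contact_force: [0.4, 4.1, 0.7]
gripper_width: 0.247
```

```bash
python3 - <<'E'
from h import *
s=manip.state();p=s["ee_pos"][:2]-[.5425,-.0655];print(s["ee_pos"],s["contact_force"],np.hypot(*p),(-42-np.degrees(np.arctan2(p[1],p[0])))%360)
c=camera("scene");cv2.imwrite("pics/gs1.png",cv2.resize(c["image"][195:260,200:265,::-1],None,fx=9,fy=9,interpolation=cv2.INTER_CUBIC))
E
```

```text
[ 0.49935708 -0.02626531  0.17272815] [0.37411617 4.09324193 0.74714381] 0.05831528876125062 180.28375922410564
```

View pics/gs1.png

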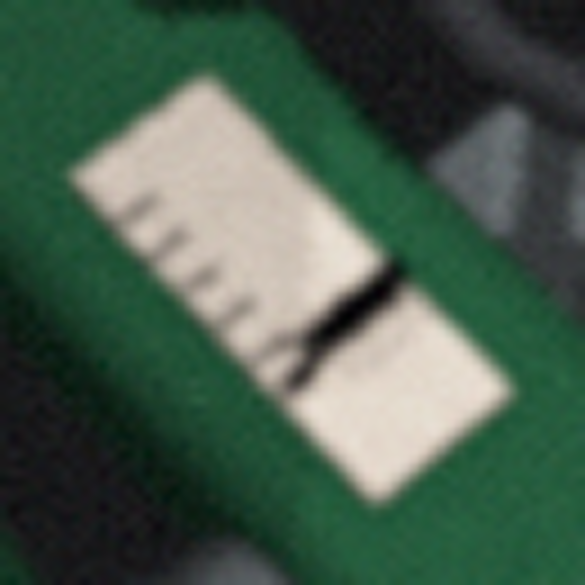

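The pointer mid is at (355,308) and the line mid at (346,339). The gap is about 4.2 mm, so roughly 0.35 rad (20°) is left and the wheel is near 3.25. From here I go slowly and watch the force.

{"fn": "play_rows", "kwargs": {
  "linear": [
    [0.28,0.29,0],
    [0.3,0.27,0],
    [0.32,0.25,0]
  ],
  "spin": [0,0,0]
}}

```text
time_s: 7.5
ee_pos: [0.507, -0.0191, 0.1727]
ee_rot: [-180.0, 0.2, 17.3]
contact_force: [-8.5, -1.8, 4.0]
gripper_width: 0.252
```

{"fn": "play_rows", "kwargs": {
  "linear": [
    [0.17,0.12,0],
    [0.17,0.12,0]
  ],
  "spin": [0,0]
}}

```text
time_s: 7.7
ee_pos: [0.51, -0.0168, 0.1727]
ee_rot: [180.0, 0.3, 17.3]
contact_force: [-12.5, -2.7, 6.3]
gripper_width: 0.245
```

{"fn": "play_rows", "kwargs": {
  "linear": [
    [0.17,0.11,0],
    [0.17,0.11,0]
  ],
  "spin": [0,0]
}}

```text
time_s: 7.9
ee_pos: [0.5129, -0.015, 0.1726]
ee_rot: [180.0, 0.4, 17.3]
contact_force: [-15.3, -4.7, 7.7]
gripper_width: 0.25
```

```bash
cat > chk.py <<'E'
from h import *
import sys
s=manip.state();p=s["ee_pos"][:2]-[.5425,-.0655];a=np.arctan2(p[1],p[0]);f=s["contact_force"]
print(s["ee_pos"],f,"tang",-(f[0]*np.sin(a)-f[1]*np.cos(a)),np.hypot(*p),(-42-np.degrees(a))%360)
c=camera("scene");cv2.imwrite(sys.argv[1],cv2.resize(c["image"][195:260,200:265,::-1],None,fx=9,fy=9,interpolation=cv2.INTER_CUBIC))
E
python3 chk.py pics/gs2.png
```

```text
[ 0.51287254 -0.01501522  0.17262918] [-15.29197537  -4.7344358    7.69778071] tang 15.584879910489907 0.05853630769893932 197.59306870850895
```

View pics/gs2.png

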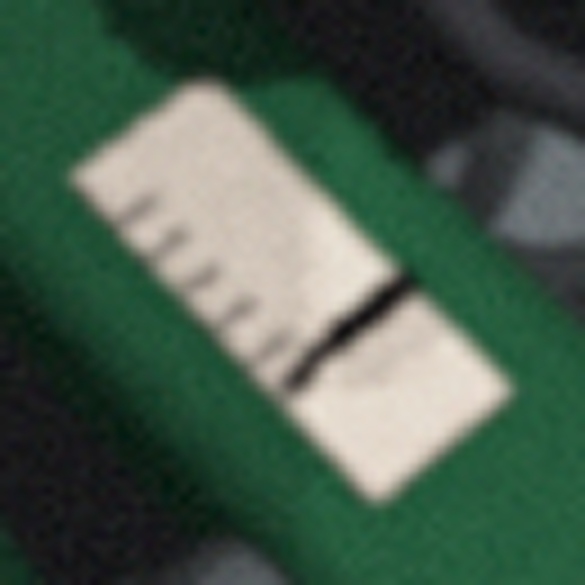

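The tangential force rose from about 8 to 12 to 15.6 N, a slope of about 5.4 N per 5 mm. That matches the firm spring, and the pointer lies on the line. I'll stop here and let go.

{"fn": "play_rows", "kwargs": {
  "linear": [
    [0,0,0],
    [0,0,0],
    [0,0,0],
    [0,0,0],
    [0,0,0]
  ],
  "spin": [0,0,0,0,0],
  "grip": 8.8
}}

```text
time_s: 8.45
ee_pos: [0.5153, -0.014, 0.1727]
ee_rot: [180.0, -0.0, 17.3]
contact_force: [-0.0, 0.0, -0.2]
gripper_width: 0.678
```

{"fn": "play_rows", "kwargs": {
  "linear": [
    [0,0,0],
    [0,0,0],
    [0,0,0],
    [0,0,0],
    [0,0,0]
  ],
  "spin": [0,0,0,0,0]
}}

```text
time_s: 8.95
ee_pos: [0.5152, -0.014, 0.1728]
ee_rot: [180.0, -0.0, 17.4]
contact_force: [1.0, 0.1, -0.0]
gripper_width: 1.0
```

{"fn": "play_rows", "kwargs": {
  "linear": [
    [0,0,1],
    [0,0,2],
    [0,0,3],
    [0,0,3],
    [0,0,2]
  ],
  "spin": [0,0,0,0,0]
}}

```text
time_s: 9.45
ee_pos: [0.5154, -0.014, 0.2857]
ee_rot: [179.9, -0.2, 17.4]
contact_force: [-0.0, -0.6, -0.3]
gripper_width: 0.999
```

{"fn": "play_rows", "kwargs": {
  "linear": [
    [-2,-3,1],
    [-3,-4,0],
    [-3,-4,0],
    [-2,-4,0],
    [0,0,0]
  ],
  "spin": [0,0,0,0,0]
}}

```text
time_s: 9.95
ee_pos: [0.4134, -0.1675, 0.2936]
ee_rot: [179.9, 0.0, 17.0]
contact_force: [0.7, 0.2, 0.6]
gripper_width: 0.998
```

```bash
python3 - <<'E'
from h import *
a=[]
for n in("scene","top"):
    c=camera(n);q=cloud(c).reshape(-1,3);h=q[(np.hypot(q[:,0]-.5425,q[:,1]+.0655)<.08)&(q[:,2]>.206)&(q[:,2]<.217)]
    if len(h):
        m=h.mean(0);C=[.5445,-.0655] if n=="scene" else [.541,-.065];d=m[:2]-C
        print(n,len(h),m,np.hypot(*d),(np.degrees(np.arctan2(-.0388,.043)-np.arctan2(d[1],d[0])))%360)
    sl=np.s_[195:260,200:265] if n=="scene" else np.s_[120:185,345:410]
    a.append(cv2.resize(c["image"][sl][...,::-1],(400,400),interpolation=cv2.INTER_CUBIC))
cv2.imwrite("pics/end.png",np.hstack(a)); print(manip.state()["contact_force"])
E
```

```text
scene 103 [ 0.50903761 -0.01949277  0.21063308] 0.05808826076143185 190.31420543856638
top 140 [ 0.50516539 -0.01968973  0.21193535] 0.05776798175766003 189.5997752429201
[0.76164168 0.44152673 0.69204281]
```

View pics/end.png

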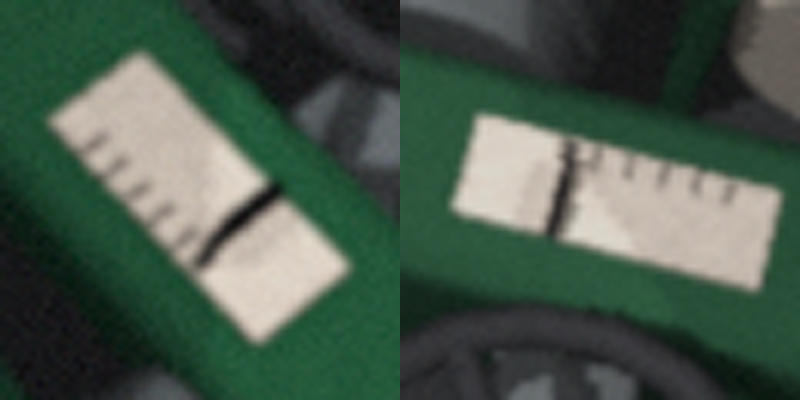

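In both views the pointer lies on the long line: scene crop (200,265)–(280,185), top crop (572,150)–(552,235). The gripper is clear and the force reads about zero.

```bash
python3 -c "
from h import *
print(workorder.job_done())"
```

```text
the job is handed in; nothing more can be done
None
```

I wound the tension wheel clockwise by its crank handle until it went firm, then stopped, let go and backed away. I handed the job in at about 10 s; it reports no verdict.

- **Firmness:** In the last few millimetres the tangential force rose from about 8 to 15.6 N. That slope is about 5.4 N per 5 mm, which matches the firm region. After release the handle sat about 7° behind where I had held it, as expected if it springs back to 3.6–3.7 rad.
- **Gauge:** After release the pointer lies on the long black line in both camera views.
- **Clear of the scene:** The gripper is open and away from the grinder, and the contact force reads about zero. I did not go near the clamp knob, but I did not re-measure it afterwards.
- **Disagreement:** The two cameras read the start value as 0.03 and 0.20 rad. The handle's net turn was about 3.32 rad, so a final 3.6 implies a start of about 0.28 rad. Adding the camera readings instead gives 3.35 to 3.52 rad, and the low end of that is below the 3.42 limit. I relied on the force rise, the spring-back and the pointer on the line.

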